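# Clear the tag reader and present the ball tray to it

## Robot

A 6-joint arm with a two-finger parallel gripper is mounted at the origin on the work surface. World frame = base frame: x ahead of the robot, y to its left, z up, the work surface at z = 0. Lengths are in m, angles in rad, forces in N, time in s.
With the tool pointing down it reaches from about 0.325 to 0.875 m from the base axis. Payload 4.4 kg.
Tool frame: the origin (TCP) lies midway between the tips of the shut fingers; the grasp point (between the pads) lies arm.tcp_to_grasp behind it (arm.tcp_to_grasp is the distance from the TCP to the grasp point, in m); z points along the fingers, y is the direction in which the jaws open and shut (so a half turn about z gives the same grasp; the last joint's range is limited). The gripper opens to 85 mm and grips with 20 to 120 N. Pads are 22 mm wide; open, the fingers measure 114 mm over their backs; the gripper's body (76 mm by 85 mm) begins 54 mm behind the grasp point. The pads swing forward as they close: fully open they stand 13 mm farther back than shut.
Start: joints at [1.153, 0.207, 1.542, -0, 1.393, -0.15], TCP at [0.152, 0.555, 0.231] pointing down, gripper open.
Joint ranges: [-2.73, 2.73], [-0.86, 2.22], [0.23, 2.46], [-1.11, 4.25], [0.08, 2.63], [-2.82, 2.82]. Speed limits (rad/s): [2.79, 2.79, 3.14, 3.14, 3.14, 3.14].

## Interface

Orientations are given as a unit quaternion [w, x, y, z].
In Python, from bench import sensors, eyes, arm gives the robot as it stands.
- The arm moves only by the tool move_arm, never from a script. Its argument "steps" is one flat list of numbers, 7 for each row, row after row: the opening, from 0 (shut) to 1 (fully open), then the shift along the tool's x, y, z in m, then the turn, a rotation vector about the tool's x, y, z in degrees. A call has 1 to 10 rows; each row is the pose to reach, as a shift and turn from the pose commanded when the call began, along the tool's axes at that moment; what a row does not reach only later rows make up. A row lasts 1/12 s, in which the tool goes at most 41.7 mm and 7.16 degrees, less where a joint would pass 70% of its speed; a pose out of reach is approached as far as the arm can. A call with a gripper value outside its range is refused whole. The fingers move at their own pace and stop on an object; "newtons" is the grip in N (left out, the last holds). Time passes only in rows, so rows that repeat a pose let the fingers close. It gives the time, the measured TCP pose, the force and the opening at its end, in the units of the state.
- sensors.state(): the state, without advancing time (a new reading comes with each control period).
- eyes.get_image(name): name is "scene" or "side" or "wrist"; returns a dict with "img" (420x560x3 uint8, red, green, blue), "range_z" (420x560 float32, m along the optical axis (not along the pixel's ray), 0 where there is no reading), "vfov" (degrees; the focal length in pixels is half the picture's height over the tangent of half this angle, whatever the lens; pixels are square), "cx", "cy" (the principal point, pixels), "k1" (the pictures are not rectified: a ray, as slopes to the right and down, at radius r is drawn at 1 + k1 r^2 times it, then the intrinsics apply), "R" (3x3) and "t" (3): a world point X has camera coordinates R X + t; the wrist camera has in their place "mount" (4x4, takes a point from camera to tool coordinates, whose origin is the TCP and whose axes are the flange's). Camera axes: x right, y down, z forward; pixel columns grow to the right and rows downward; lengths in m; the calibration is good to about 2 mm. A picture is of the moment at which its call begins: read the wrist's pose just before it.
- arm.sign_off(): hands the job in, once; it reports no verdict.
The state is a dict: "clock": time; "q": joint angles; "joint_velocities": joint speeds; "effort": joint torques, N m; "tool_pos": TCP position; "eef_rot": TCP orientation; "wrist_force": force on the tool from outside, world axes, zero at the start; "moment": the same for the moment, N m; "finger_gap": finger opening in m.
Only numpy, scipy, OpenCV 4.12 (cv2) and the standard library are available. Lean on these libraries where they do the work, as an engineer would, in place of code of your own. Each camera call takes 0.05 s, during which the arm holds its last target.

## Task

The wire basket is in the way on the tag reader: hang it by its handle on the two prongs of the hook stand and let go of it. Then pick up the carrying tray that has the steel ball in its pocket, keep it level all the way so that the ball never rolls out, and hold it centred and level about 5 cm clear above the reader's glass window. Finish while holding it still there, not touching the reader and not setting it down, and leave everything else on the bench where it stands.

Things in the scene. Friction and masses are not known exactly. Their poses are not given: they have to be found in the camera images.
- reader: Tag reader: flat grey box with a white top, 140 x 140 mm, 30 mm high, fixed to the bench. Origin under its centre, z up.
- reader_window (a point): Centre of the round glass window (60 mm across) in the middle of the reader's top face, 30 mm above the bench.
- basket_handle (a point): Middle of the crossbar of the wire basket's handle. The crossbar runs along the basket's y, 140 mm above the basket's underside: a round bar 8 mm thick whose middle 36 mm carry a black square sleeve 14 x 14 mm, to be pinched from above across the basket's x. The handle's uprights stand 63 mm either side of this point. z up.
- basket: Steel wire basket, origin at the centre of its underside: 90 mm (its x) x 130 mm (its y), rim 60 mm high (80 mm below the handle's crossbar), a few tubes fixed in it. It stands upright on the reader at the start. 0.2 to 0.42 kg.
- hanger: Double hook stand of steel, fixed; origin under its post, z up. Base plate 140 x 160 mm. Two level prongs 10 mm thick point to its -x (roughly to the robot), axes 200 mm up, 38 mm either side of the middle. They run 110 mm out from the post, then turn up; tip ends 124 mm out, their top 225 mm up, the highest of all. A 12 mm crossbar joins them at the post.
- hanger_seat (a point): Where the middle of the basket's crossbar belongs when hung: crossbar along the stand's y, on both prongs, 85 mm out from the post, 209 mm above the bench. Axes as the stand's. The basket comes on from the tips' side along the stand's +x, prongs passing under the crossbar and over the basket's rim, then is lowered.
- tray_grip (a point): Point inside the upright grip of the tray that has the ball, 40 mm above the tray's underside, 2 mm to -x of the tray's middle; x points to the pocket, z up. The grip is a plate 40 mm long in x, 12 mm thick in y, its top 65 mm above the underside: pinch it from above across y.
- tray: White plastic carrying tray with the ball, origin at the centre of its underside: flat plate 130 mm (its x) x 80 mm (its y) x 10 mm with an upright grip in the middle. It lies on the bench in either of two places, the spare tray in the other. 0.11 to 0.22 kg.
- tray_pocket (a point): Where the ball's centre lies when it rests in the tray's pocket: the pocket is a round recess 22 mm across and 3 mm deep, 45 mm to +x of the tray's middle; this point is 21 mm above the tray's underside.
- ball_center (a point): Centre of the loose dark steel ball, 28 mm across, 90 g, lying in the tray's pocket with 1 to 2 mm of play; it rolls out if the tray is tipped some 30 to 40 degrees or jerked.
- spare_tray_grip (a point): Grip of an empty tray of the same shape as the other (point as for tray_grip): leave it alone.
- amber_bottle: Amber bottle with a black cap, 56 mm across, 130 mm high, origin underneath; leave alone.
- white_jar: White jar with a blue lid, 56 mm across, 85 mm high, origin underneath; leave alone.
- dropper: Small amber bottle, 28 mm across, 75 mm high, origin underneath; leave alone.
- carton: Cardboard box 70 x 110 x 40 mm, origin underneath; leave alone.
- spray_bottle: Clear spray bottle with a white head, 62 mm across, 144 mm high, origin underneath; leave alone.

How it is judged:
On the way, in this order (a step that is already met when the one before it is completed fails the run):
1. the basket hangs by its handle on the prongs, let go (contact force between basket and hanger above 1 N and distance between basket_handle and hanger_seat below 0.045 m and angle between basket_handle's own z axis and vertical below 0.25 rad and contact force between basket and the fingers below 0.1 N), for 0.3 s.
2. the tray is lifted clear of the bench by the gripper, the ball in its pocket (height (world z) of tray above 0.03 m and contact force between tray and the fingers above 1 N and distance between ball_center and tray_pocket below 0.008 m), for 0.2 s.
At the end, for the whole second after the job is handed in: Basket at rest on the prongs, crossbar middle within 45 mm of the seat, upright within 14 deg, let go. Tray held still by the gripper alone, 25 to 80 mm above the window, centred within 30 mm, level within 7 deg, ball within 8 mm of its rest point. Nothing else moved over 30 mm (all of step 1 and linear speed of basket below 0.05 m/s and horizontal distance between tray and reader_window below 0.03 m and z of tray in the frame of reader_window between 0.025 and 0.08 m and angle between tray's own z axis and vertical below 0.12 rad and contact force between tray and the fingers above 1 N and contact force between tray and reader below 0.05 N and contact force between tray and basket below 0.05 N and contact force between tray and hanger below 0.05 N and linear speed of tray below 0.02 m/s and distance between ball_center and tray_pocket below 0.008 m and distance of each of spare_tray_grip, amber_bottle, white_jar, dropper, carton, spray_bottle from where it was at the start of the episode below 0.03 m); the arm keeps its last pose, push and grip.
It fails at once if the tray is tipped more than 20 degrees (angle between tray's own z axis and vertical above 0.35 rad).
It fails at once if the ball leaves its pocket (distance between ball_center and tray_pocket above 0.012 m).
It fails at once if the spare tray or another bystander is moved more than 30 mm (distance of any of spare_tray_grip, amber_bottle, white_jar, dropper, carton, spray_bottle from where it was at the start of the episode above 0.03 m).
It also fails if it takes over 62 s, if anything falls off the work surface, if the arm or the gripper's body presses on something with over 40 N, if the wrist force passes 120 N, or if a joint passes its speed limit or range.

## Working session

There is one attempt and no reset: what is moved stays moved. The work goes in short steps, Python scripts to look and compute and a tool call to move; the robot and the scene stay as the last step left them, time stands still between calls to the robot, and variables do not carry over. Pictures are saved under pics/ and viewed, and the job is handed in when it is done.

Besides the shell and the picture viewer there is one more tool, called after "Request:" as a command line: name --argument value ..., lists and objects as JSON in quotes. move_arm: Moves the arm, as the interface text tells. Its arguments: {"type":"object","properties":{"steps":{"type":"array","items":{"type":"number"}},"newtons":{"type":"number"}},"required":["steps"]}

```bash
mkdir -p pics
cat > h.py <<'E'
import numpy as np, cv2
from bench import sensors, eyes, arm
def grab(name, fn):
    s=sensors.state(); d=eyes.get_image(name)
    cv2.imwrite(fn, cv2.cvtColor(d['img'],cv2.COLOR_RGB2BGR))
    np.savez(fn.replace('.png','.npz'), **{k:np.array(v) for k,v in d.items()}, tp=s['tool_pos'], tr=s['eef_rot'])
    return d
def load(fn): return dict(np.load(fn))
E
python3 - <<'E'
from h import *
print(sensors.state()); print(arm.tcp_to_grasp, [a for a in dir(arm) if a[0]!='_'])
for n in ['scene','side','wrist']:
    d=grab(n,f'pics/{n}0.png'); print(n,{k:v for k,v in d.items() if k not in('img','range_z')}, (d['range_z']>0).mean())
E
```

```text
{'clock': 0.0, 'q': array([ 1.15351150e+00,  2.07441845e-01,  1.54295012e+00,  7.07780566e-06,
        1.39347904e+00, -1.50505762e-01]), 'joint_velocities': array([-0.00185419,  0.00114651,  0.002174  ,  0.00042794,  0.00067081,
       -0.00034431]), 'effort': array([ 9.22887921e-04, -3.83026743e+01, -2.91600466e+01, -1.16954384e-04,
        1.02206692e-02, -3.65762162e-05]), 'tool_pos': array([0.15129045, 0.55396507, 0.23011516]), 'eef_rot': array([-3.22423446e-04,  1.32994857e-01,  9.91116073e-01, -1.09260193e-03]), 'wrist_force': array([-0.34783008, -0.62452445,  0.50035204]), 'moment': array([0.00907489, 0.00979753, 0.02378422]), 'finger_gap': 0.08542100732649732}
0.0187 ['PlanningError', 'sign_off', 'tcp_to_grasp']
scene {'vfov': 57.603395382963065, 'cx': 280.12515359814313, 'cy': 213.12325787673038, 'k1': -0.10136250608723096, 'R': array([[ 0.75257843,  0.65846278,  0.00724467],
       [ 0.36915849, -0.41276175, -0.83267626],
       [-0.545296  ,  0.62932862, -0.55371271]]), 't': array([-0.44273535, -0.07426874,  1.30386787])} 0.9960204081632653
side {'vfov': 52.7718725870261, 'cx': 287.42579105639055, 'cy': 208.13706265984115, 'k1': -0.05556203193977873, 'R': array([[-0.88164926, -0.47189474, -0.00315107],
       [-0.36086505,  0.67848328, -0.63987253],
       [ 0.30409043, -0.56300603, -0.7684746 ]]), 't': array([0.52276122, 0.25806078, 0.88402668])} 0.9961309523809524
wrist {'vfov': 67.13022221964242, 'cx': 280.5604511518356, 'cy': 205.73985866060735, 'k1': -0.03630678312332286, 'mount': array([[-1.26152655e-04, -9.50778875e-01, -3.09870159e-01,
         7.91366693e-02],
       [ 9.99999977e-01, -6.58204317e-05, -2.05156818e-04,
         3.84346761e-05],
       [ 1.74662981e-04, -3.09870178e-01,  9.50778861e-01,
        -1.43038011e-01],
       [ 0.00000000e+00,  0.00000000e+00,  0.00000000e+00,
         1.00000000e+00]])} 0.9960331632653061
```

View pics/scene0.png

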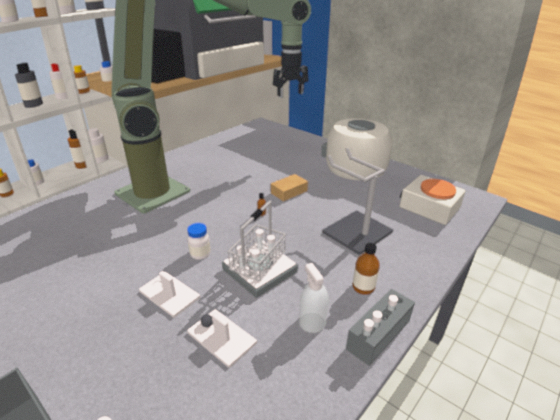

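View pics/side0.png

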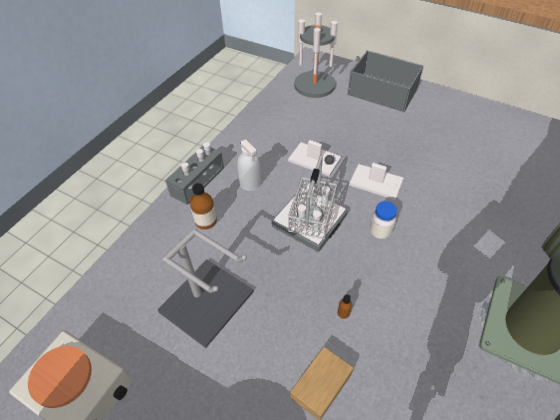

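View pics/wrist0.png

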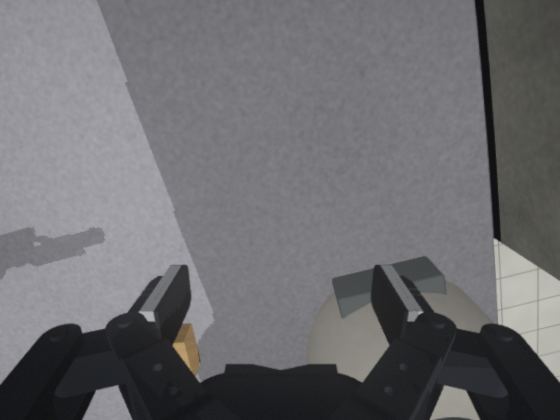

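The scene and side views show the essentials. The ball tray is at scene (222,338), with its ball at (207,320), and at side (316,158). The spare tray is at scene (170,292). The basket is on the reader at scene (260,260) and side (310,215). The hanger base is at scene (358,232) and side (207,300).

```bash
cat >> h.py <<'E'
from scipy.spatial.transform import Rotation as Rot
def K(d):
    f=210/np.tan(np.radians(float(d['vfov'])/2)); return np.array([[f,0,d['cx']],[0,f,d['cy']],[0,0,1.]])
def und(d,px):
    px=np.asarray(px,float).reshape(-1,2)
    f=K(d)[0,0]; xd=(px-[float(d['cx']),float(d['cy'])])/f; x=xd.copy()
    for _ in range(20): x=xd/(1+float(d['k1'])*(x**2).sum(1,keepdims=True))
    return x
def campose(d):
    if 'mount' in d:
        q=d['tr'];T=np.eye(4);T[:3,:3]=Rot.from_quat([q[1],q[2],q[3],q[0]]).as_matrix();T[:3,3]=d['tp']
        T=T@d['mount'];return T[:3,:3],T[:3,3]
    return d['R'].T, -d['R'].T@d['t']
def rays(d,px):
    R,c=campose(d); x=und(d,px); v=np.c_[x,np.ones(len(x))]@R.T
    return c,v
def onplane(d,px,z):
    c,v=rays(d,px); return c+v*((z-c[2])/v[:,2])[:,None]
def cloud(d):
    g=np.stack(np.meshgrid(np.arange(560),np.arange(420)),-1).reshape(-1,2)
    c,v=rays(d,g); z=d['range_z'].reshape(-1,1); return (c+v*z).reshape(420,560,3)
def proj(d,X):
    R,c=campose(d); p=(np.atleast_2d(X)-c)@R; x=p[:,:2]/p[:,2:]
    x=x*(1+float(d['k1'])*(x**2).sum(1,keepdims=True)); return x*K(d)[0,0]+[float(d['cx']),float(d['cy'])]
def tri(d1,p1,d2,p2):
    c1,v1=rays(d1,p1);c2,v2=rays(d2,p2);v1=v1[0];v2=v2[0]
    s=np.linalg.lstsq(np.c_[v1,-v2],c2-c1,rcond=None)[0];a=c1+v1*s[0];b=c2+v2*s[1]
    return (a+b)/2,np.linalg.norm(a-b)
E
python3 - <<'E'
from h import *
for n in ['scene','side']:
    d=load(f'pics/{n}0.npz'); P=cloud(d); I=d['img'].astype(int)
    print(n)
    for i,(a,b) in enumerate([(0,0)]): pass
    z=P[...,2]
    h=np.clip(z*1000,0,255).astype(np.uint8)
    cv2.imwrite(f'pics/h_{n}.png',cv2.applyColorMap(h,cv2.COLORMAP_JET))
    # bird's eye at 1px=1.5mm x 0.2..1.0, y -0.6..0.6
    top=np.zeros((600,800,3),np.uint8); 
    pts=P.reshape(-1,3); c=d['img'].reshape(-1,3); o=np.argsort(pts[:,2]); pts=pts[o];c=c[o]
    m=(pts[:,2]<.3)&(pts[:,2]>-.02); pts=pts[m];c=c[m]
    u=((0.6-pts[:,1])/.0015).astype(int); v=((1.05-pts[:,0])/.0015).astype(int)
    k=(u>=1)&(u<799)&(v>=1)&(v<599)
    for a in (-1,0,1)[:1]+(0,):
        for b in (-1,0): top[v[k]+a,u[k]+b]=c[k][:,::-1]
    cv2.imwrite(f'pics/top_{n}.png',top)
E
```

```text
scene
side
```

View pics/top_scene.png

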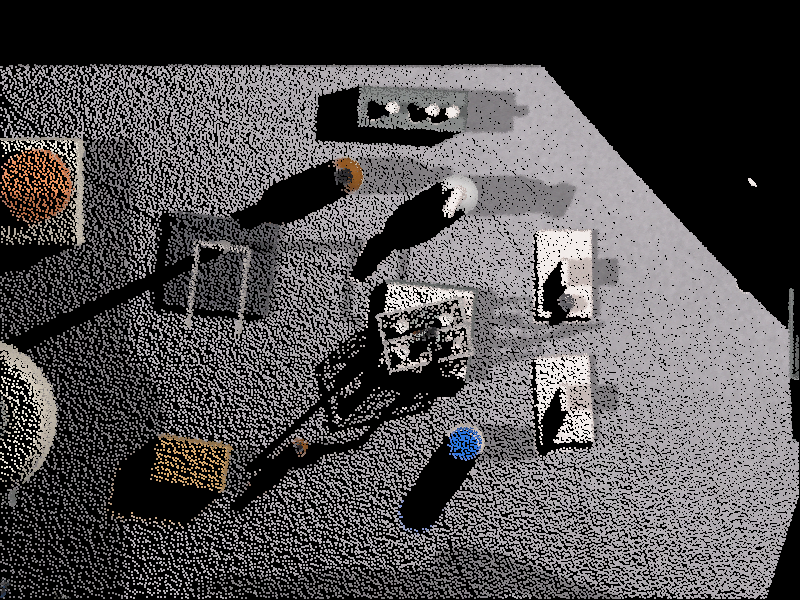

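View pics/top_side.png

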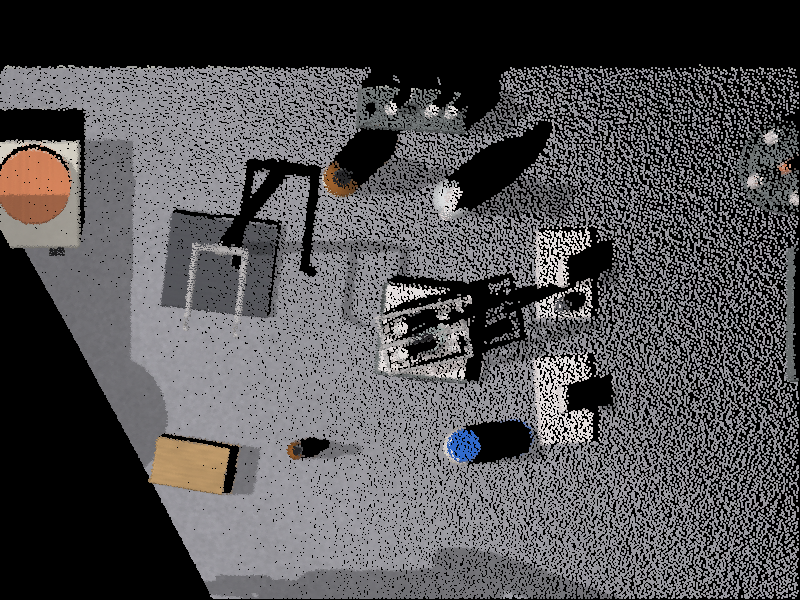

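Run:
```python
from h import *
D={n:load(f'pics/{n}0.npz') for n in ['scene','side']}
C={n:cloud(d) for n,d in D.items()}
def sel(n,lo,hi):
    P=C[n]; return np.all((P>lo)&(P<hi),-1)
def rect(p):
    r=cv2.minAreaRect((p[:,:2]*1000).astype(np.float32)); return np.round(r[0],1),np.round(r[1],1),round(r[2],1)
for n in C:
    P=C[n]; I=D[n]['img'].astype(int)
    print(n)
    m=sel(n,[.55,.12,.19],[.82,.40,.24]); p=P[m]; print(' hanger top',m.sum(),rect(p),p[:,2].min(),p[:,2].max())
    # prong split
    m=sel(n,[.45,.12,.195],[.82,.40,.208]); p=P[m]; print(' prong level',rect(p))
    m=sel(n,[.55,.15,.003],[.76,.40,.02]); print(' hang base',rect(P[m]),np.median(P[m][:,2]))
    m=sel(n,[.42,-.16,.02],[.65,.06,.04])&(I.min(-1)>150); print(' reader top',rect(P[m]),np.median(P[m][:,2]))
    m=sel(n,[.42,-.16,.155],[.68,.06,.185]); p=P[m]; print(' handle',m.sum(),rect(p),p[:,2].max(),np.median(p,0))
    b=m&(I.max(-1)<90); p=P[b]; print(' sleeve',b.sum(),rect(p) if b.sum()>3 else '',p.mean(0), p.max(0),p.min(0))
    m=sel(n,[.42,-.16,.083],[.68,.06,.096]); p=P[m]; print(' rim',m.sum(),rect(p),p[:,2].max())
    for nm,lo,hi in [('balltray',-.32,-.19),('spare',-.32,-.19)]:
        xs=(.55,.72) if nm=='balltray' else (.36,.54)
        m=sel(n,[xs[0],lo,.006],[xs[1],hi,.0125]); print(' ',nm,rect(P[m]),np.median(P[m][:,2]))
        m=sel(n,[xs[0],lo,.05],[xs[1],hi,.068]); p=P[m];print('  grip',rect(p),p[:,2].max())
        m=sel(n,[xs[0],lo,.012],[xs[1],hi,.045])&(I.max(-1)<110); p=P[m];print('  ball',m.sum(),p.mean(0) if len(p) else '',p.max(0) if len(p) else '',)
    for nm,(x,y) in dict(amber=(.79,.08),spray=(.765,-.09),jar=(.385,-.095),dropper=(.38,.15)).items():
        m=sel(n,[x-.05,y-.05,.03],[x+.05,y+.05,.2]);p=P[m]; print(nm,rect(p),p[:,2].max())
```

```text
scene
 hanger top 432 (array([619.2, 271.6]), array([ 88.1, 136.3]), 83.1) 0.1900989460517371 0.2242583922499003
 prong level (array([621.4, 271.4]), array([ 88.1, 129. ]), 83.1)
 hang base (array([659.6, 268.2]), array([164.7, 152.5]), 84.5) 0.009815771847413335
 reader top (array([553.2, -38.8]), array([148.7, 137.6]), 85.0) 0.02919787586242001
 handle 211 (array([547.4, -40.3]), array([ 15.5, 132.1]), 14.2) 0.1769321017899707 [ 0.55278611 -0.04664729  0.17085678]
 sleeve 69 (array([548.8, -38.8]), array([11.9, 34.4]), 15.4) [ 0.55077528 -0.04002153  0.17223815] [ 0.55681485 -0.02107098  0.1769321 ] [ 0.5399113  -0.05488526  0.16432024]
 rim 432 (array([547.8, -38.9]), array([ 90.8, 133.3]), 12.9) 0.09562107909916528
  balltray (array([ 639.1, -247.2]), array([132.2,  81.8]), 0.9) 0.008482265405055034
  grip (array([ 641.7, -248.9]), array([12.7, 40.3]), 89.0) 0.0650961982208389
  ball 101 [ 0.59949479 -0.2524864   0.02736831] [ 0.60786004 -0.24216713  0.03509545]
  spare (array([ 451.7, -246.9]), array([134.7,  81.3]), 3.5) 0.008528363123099347
  grip (array([ 454.4, -247.4]), arr
[... 1113 characters left out ...]
, -246.4]), array([131.6,  83.8]), 0.8) 0.008685740410761977
  grip (array([ 638.9, -246.3]), array([39.6, 14.6]), 0.9) 0.06584083120456152
  ball 66 [ 0.59063948 -0.24193317  0.02716475] [ 0.60250529 -0.23190771  0.03422288]
  spare (array([ 448.9, -246. ]), array([130.9,  84.9]), 3.9) 0.00850826590767284
  grip (array([ 449.9, -245.2]), array([14.1, 39.7]), 87.4) 0.066998439814269
  ball 0  
amber (array([776.1,  91.3]), array([55.7, 45.6]), 56.2) 0.132878827938546
spray (array([749.7, -73.8]), array([58.2, 45.1]), 15.9) 0.146389725120308
jar (array([380.4, -93. ]), array([53.2, 52. ]), 44.6) 0.08685522395458367
dropper (array([373.2, 156.7]), array([26.4, 22.4]), 16.9) 0.07581078322770474
```

```bash
cat >> h.py <<'E'
def Rtool(yaw_y):  # tool pointing down, tool y at world angle yaw_y deg
    a=np.radians(yaw_y); y=np.array([np.cos(a),np.sin(a),0]); z=np.array([0,0,-1.]); return np.c_[np.cross(y,z),y,z]
def Rq(q): return Rot.from_quat([q[1],q[2],q[3],q[0]]).as_matrix()
def rel(pos,yaw,frm=None):
    s=sensors.state(); p,R=(np.array(s['tool_pos']),Rq(s['eef_rot'])) if frm is None else frm
    print('shift mm',np.round(1000*R.T@(np.array(pos)-p),1),'turn deg',np.round(np.degrees(Rot.from_matrix(R.T@Rtool(yaw)).as_rotvec()),2),'clk',round(s['clock'],2))
E
python3 - <<'E'
from h import *
for n in ['scene','side']:
    d=load(f'pics/{n}0.npz'); P=cloud(d)
    f=lambda lo,hi: P[np.all((P>lo)&(P<hi),-1)]
    p=f([.45,.12,.196],[.82,.40,.21]); a=np.radians(-6.8); X=np.array([np.cos(a),np.sin(a)]);Y=np.array([-X[1],X[0]])
    u=p[:,:2]@X; v=p[:,:2]@Y
    print(n,'x range',u.min(),u.max(),'y',v.min(),v.max(), np.histogram(u,12))
    for s in (v<np.mean([v.min(),v.max()]),v>np.mean([v.min(),v.max()])):
        k=s&(u<u.max()-.02); c=np.polyfit(p[k,0],p[k,1],1); print('prong ang',np.degrees(np.arctan(c[0])),np.median(v[k]),p[k,2].max())
    p=f([.5,.2,.21],[.62,.36,.24]); print('tips',p.shape, (p[:,:2]@X).min(),(p[:,:2]@X).max(),(p[:,:2]@Y).min(),(p[:,:2]@Y).max())
    p=f([.6,.2,.03],[.82,.33,.18]); p=p[p[:,2]<.18];print('post',p.shape,np.median(p,0), (p[:,:2]@X).min(),(p[:,:2]@X).max(),(p[:,:2]@Y).min(),(p[:,:2]@Y).max())
    p=f([.45,-.14,.10],[.65,.06,.15]); print('between rim and bar z hist',np.histogram(p[:,2],10))
rel([.546,-.038,.26],13)
E
```

```text
scene x range 0.5204973372620165 0.649416217576499 y 0.2989594859799919 0.3871571027669483 (array([ 25,  24,  23,  24,  20,  25,  24,  25,  21,  27,  22, 104]), array([0.52049734, 0.53124058, 0.54198382, 0.55272706, 0.5634703 ,
       0.57421354, 0.58495678, 0.59570002, 0.60644326, 0.6171865 ,
       0.62792974, 0.63867298, 0.64941622]))
prong ang -6.15506692846147 0.30395114990914485 0.20964227504892635
prong ang -6.996809791449074 0.3804109533457619 0.20970303875701796
tips (42, 3) 0.5113611215753764 0.5294551085258624 0.30109150138205154 0.38690494906313183
post (316, 3) [0.68139536 0.26018353 0.10901494] 0.6334200459454503 0.6517984077684923 0.3323912258904787 0.3519185839531074
between rim and bar z hist (array([10, 12, 10, 14,  9, 12, 14,  9, 11, 10]), array([0.10074667, 0.10566806, 0.11058945, 0.11551084, 0.12043223,
       0.12535363, 0.13027502, 0.13519641, 0.1401178 , 0.14503919,
       0.14996058]))
side x range 0.5175091112243377 0.6496776959578411 y 0.30361795370407496 0.38923122854706144 (array([ 15,  55,  62,  64,  62,  63,  61,  61,  53,  56, 205, 102]), array([0.51750911, 0.52852316, 0.53953721, 0.55055126, 0.56156531,
       0.57257935, 0.5835934 , 0.59460745, 0.6056215 , 0.61663555,
       0.6276496 , 0.63866365, 0.6496777 ]))
prong ang -7.13048741473245 0.310660025799981 0.2094046408168243
prong ang -7.562462723713418 0.3851505846259342 0.20902232732412251
tips (84, 3) 0.5097512022149341 0.5284416321955495 0.30459330789410793 0.38903200706267865
post (287, 3) [0.67071104 0.27255051 0.13013916] 0.630757531857627 0.6447207899491059 0.3381844438132234 0.35493610660832625
between rim and bar z hist (array([ 6, 10,  7,  9,  8,  7,  9, 12,  9,  9]), array([0.10013155, 0.10508844, 0.11004533, 0.11500223, 0.11995912,
       0.12491601, 0.1298729 , 0.1348298 , 0.13978669, 0.14474358,
       0.14970047]))
shift mm [-536.8 -467.2  -29. ] turn deg [-1.000e-01  4.000e-02  6.171e+01] clk 0.15
```

Request:
move_arm --steps '[1, -0.537, -0.467, -0.03, 0, 0, 61.7, 1, -0.537, -0.467, -0.03, 0, 0, 61.7, 1, -0.537, -0.467, -0.03, 0, 0, 61.7, 1, -0.537, -0.467, -0.03, 0, 0, 61.7, 1, -0.537, -0.467, -0.03, 0, 0, 61.7, 1, -0.537, -0.467, -0.03, 0, 0, 61.7, 1, -0.537, -0.467, -0.03, 0, 0, 61.7, 1, -0.537, -0.467, -0.03, 0, 0, 61.7, 1, -0.537, -0.467, -0.03, 0, 0, 61.7, 1, -0.537, -0.467, -0.03, 0, 0, 61.7]'

```text
clock: 0.98
tool_pos: [0.383, 0.2064, 0.2489]
eef_rot: [0.0, 0.623, 0.782, 0.0]
wrist_force: [0.4, 0.5, -0.3]
finger_gap: 0.0852
```

```bash
python3 -c "
from h import *
rel([.546,-.038,.26],13)"
```

```text
shift mm [-274.6  104.4  -11.1] turn deg [ 0.02 -0.01 -0.13] clk 0.98
```

Request:
move_arm --steps '[1, -0.265, 0.1, -0.01, 0, 0, 0, 1, -0.265, 0.1, -0.01, 0, 0, 0, 1, -0.265, 0.1, -0.01, 0, 0, 0, 1, -0.265, 0.1, -0.01, 0, 0, 0, 1, -0.265, 0.1, -0.01, 0, 0, 0, 1, -0.265, 0.1, -0.01, 0, 0, 0, 1, -0.265, 0.1, -0.01, 0, 0, 0, 1, -0.265, 0.1, -0.01, 0, 0, 0, 1, -0.265, 0.1, -0.01, 0, 0, 0]'

```text
clock: 1.73
tool_pos: [0.54, -0.0289, 0.2582]
eef_rot: [-0.001, 0.624, 0.782, -0.0]
wrist_force: [-0.6, 0.1, 0.1]
finger_gap: 0.0855
```

```bash
python3 -c "
from h import *
rel([.546,-.038,.26],13)
d=grab('wrist','pics/w1.png'); d=load('pics/w1.npz'); P=cloud(d)
I=d['img'].astype(int)
m=np.all((P>[.42,-.16,.16])&(P<[.68,.06,.182]),-1); p=P[m]
r=cv2.minAreaRect((p[:,:2]*1000).astype(np.float32)); print(r,p[:,2].max(),m.sum(),np.median(p,0))
m=np.all((P>[.42,-.16,.08])&(P<[.68,.06,.096]),-1); p=P[m]
print(cv2.minAreaRect((p[:,:2]*1000).astype(np.float32)))
"
```

```text
shift mm [-10.2   3.8  -1.9] turn deg [-0.07 -0.05 -0.18] clk 1.73
((545.6512451171875, -37.23326110839844), (14.027174949645996, 133.18179321289062), 12.760992050170898) 0.17954520934492182 2056 [ 0.54361243 -0.03071197  0.17448217]
((545.4718627929688, -36.455345153808594), (91.19668579101562, 131.51675415039062), 12.700926780700684)
```

View pics/w1.png

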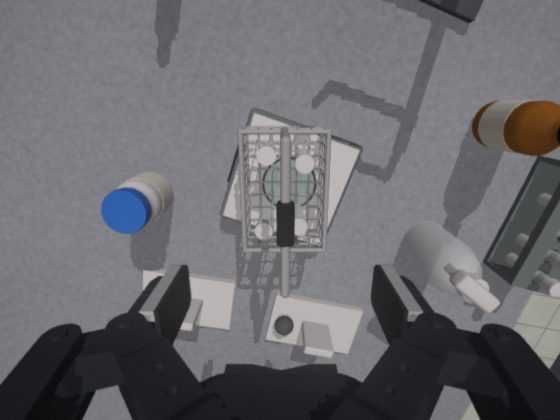

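The wrist view shows the sleeve at (285,223), centred between the jaws and square to them. I'll go down and grip it.

```bash
python3 -c "
from h import *
rel([.5457,-.0375,.151],12.8)"
```

```text
shift mm [-11.2   4.2 107.1] turn deg [-0.09 -0.07  0.13] clk 1.78
```

Request:
move_arm --steps '[1, -0.011, 0.004, 0.02, 0, 0, 0, 1, -0.011, 0.004, 0.05, 0, 0, 0, 1, -0.011, 0.004, 0.08, 0, 0, 0, 1, -0.011, 0.004, 0.1, 0, 0, 0, 1, -0.011, 0.004, 0.106, 0, 0, 0, 1, -0.011, 0.004, 0.107, 0, 0, 0, 1, -0.011, 0.004, 0.107, 0, 0, 0]'

```text
clock: 2.37
tool_pos: [0.5461, -0.0363, 0.1525]
eef_rot: [0.0, 0.622, 0.783, 0.0]
wrist_force: [0.8, 0.2, -0.3]
finger_gap: 0.0851
```

```bash
python3 -c "
from h import *
rel([.5457,-.0375,.151],12.8)"
```

```text
shift mm [-1.1 -0.7  1.5] turn deg [0.03 0.   0.29] clk 2.37
```

Request:
move_arm --steps '[0, -0.001, -0.001, 0.001, 0, 0, 0, 0, -0.001, -0.001, 0.001, 0, 0, 0, 0, -0.001, -0.001, 0.001, 0, 0, 0, 0, -0.001, -0.001, 0.001, 0, 0, 0, 0, -0.001, -0.001, 0.001, 0, 0, 0, 0, -0.001, -0.001, 0.001, 0, 0, 0, 0, -0.001, -0.001, 0.001, 0, 0, 0, 0, -0.001, -0.001, 0.001, 0, 0, 0]' --newtons 60

```text
clock: 3.03
tool_pos: [0.546, -0.0385, 0.1514]
eef_rot: [0.001, 0.622, 0.783, 0.0]
wrist_force: [2.0, 1.3, 3.0]
finger_gap: 0.0132
```

Request:
move_arm --steps '[0, 0, 0, -0.005, 0, 0, 0, 0, 0, 0, -0.015, 0, 0, 0, 0, 0, 0, -0.03, 0, 0, 0, 0, 0, 0, -0.05, 0, 0, 0, 0, 0, 0, -0.07, 0, 0, 0, 0, 0, 0, -0.08, 0, 0, 0, 0, 0, 0, -0.083, 0, 0, 0, 0, 0, 0, -0.083, 0, 0, 0, 0, 0, 0, -0.083, 0, 0, 0]'

```text
clock: 3.78
tool_pos: [0.5445, -0.0382, 0.2328]
eef_rot: [-0.001, 0.622, 0.783, -0.0]
wrist_force: [0.4, -0.6, -2.8]
finger_gap: 0.0129
```

```bash
python3 -c "
from h import *
rel([.44,.15,.234],12.8)
rel([.445,.294,.234],-6.8)
grab('side','pics/s1.png')"
```

```text
shift mm [206.9 -59.5  -0.9] turn deg [-0.11 -0.05  0.21] clk 3.78
shift mm [346.1 -22.2  -0.9] turn deg [-0.11 -0.03 19.81] clk 3.78
```

View pics/s1.png

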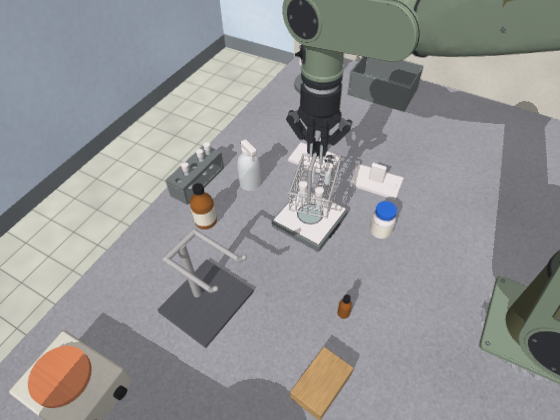

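The side view shows the basket held upright and clear of the reader, around (318,180). Next I'll swing it round to the tips' side of the hook stand.

Request:
move_arm --steps '[0, 0.01, -0.003, -0.001, 0, 0, 0, 0, 0.03, -0.009, -0.001, 0, 0, 0, 0, 0.055, -0.016, -0.001, 0, 0, 0, 0, 0.08, -0.023, -0.001, 0, 0, 0, 0, 0.105, -0.03, -0.001, 0, 0, 0, 0, 0.13, -0.037, -0.001, 0, 0, 3, 0, 0.155, -0.045, -0.001, 0, 0, 6, 0, 0.18, -0.052, -0.001, 0, 0, 9, 0, 0.205, -0.058, -0.001, 0, 0, 12, 0, 0.23, -0.052, -0.001, 0, 0, 15]'

```text
clock: 4.67
tool_pos: [0.4392, 0.1751, 0.2335]
eef_rot: [-0.001, 0.72, 0.694, -0.002]
wrist_force: [-0.0, -0.8, -2.5]
finger_gap: 0.0127
```

```bash
python3 -c "
from h import *
rel([.445,.294,.234],-6.8)"
```

```text
shift mm [119.    1.4  -0.6] turn deg [-0.25  0.06  4.68] clk 4.67
```

Request:
move_arm --steps '[0, 0.02, 0, -0.001, 0, 0, 2, 0, 0.045, 0, -0.001, 0, 0, 4, 0, 0.07, 0, -0.001, 0, 0, 4.7, 0, 0.095, 0.001, -0.001, 0, 0, 4.7, 0, 0.11, 0.001, -0.001, 0, 0, 4.7, 0, 0.116, 0.001, -0.001, 0, 0, 4.7, 0, 0.116, 0.001, -0.001, 0, 0, 4.7, 0, 0.116, 0.001, -0.001, 0, 0, 4.7]'

```text
clock: 5.33
tool_pos: [0.4471, 0.2894, 0.235]
eef_rot: [0.0, 0.747, 0.665, -0.001]
wrist_force: [0.4, -0.9, -2.2]
finger_gap: 0.0129
```

```bash
python3 -c "
from h import *
rel([.594,.2766,.234],-6.8)
rel([.594,.2766,.190],-6.8)
for n in ('side','scene','wrist'): grab(n,f'pics/{n}2.png')
a=np.radians(-6.8); X=np.array([np.cos(a),np.sin(a)]);Y=np.array([-X[1],X[0]])
for n in ('side','scene','wrist'):
    P=cloud(load(f'pics/{n}2.npz'))
    p=P[np.all((P>[.38,.15,.10])&(P<[.53,.44,.18]),-1)]
    print(n,[np.round(((p[:,:2]@A).min(),(p[:,:2]@A).max()),3) for A in (X,Y)], cv2.minAreaRect((p[:,:2]*1000).astype(np.float32)))
    p=P[np.all((P>[.38,.15,.10])&(P<[.53,.44,.22]),-1)]
    b=p[(p[:,2]>.15)]; 
    print(np.histogram(b[:,2],[.15,.155,.16,.165,.17,.175,.18,.19])[0])
"
```

```text
shift mm [  4.3 147.4   0.8] turn deg [-0.08  0.1   0.15] clk 5.33
shift mm [  4.3 147.5  44.8] turn deg [-0.08  0.1   0.15] clk 5.33
side [array([0.363, 0.455]), array([0.274, 0.408])] ((446.2755432128906, 290.0867919921875), (133.83734130859375, 91.96839141845703), 83.30986785888672)
[187 116  54  87 734  20  11]
scene [array([0.365, 0.459]), array([0.273, 0.406])] ((449.58673095703125, 288.5082702636719), (132.83688354492188, 93.62944030761719), 83.54499816894531)
[ 82  40  63 113 154   8  14]
wrist [array([0.365, 0.456]), array([0.276, 0.408])] ((447.90032958984375, 290.8734436035156), (131.70553588867188, 91.27758026123047), 83.15015411376953)
[ 163  846  126  125 4250  558   13]
```

View pics/side2.png

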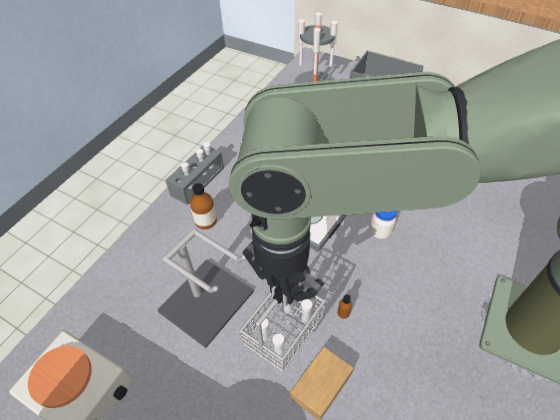

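View pics/wrist2.png

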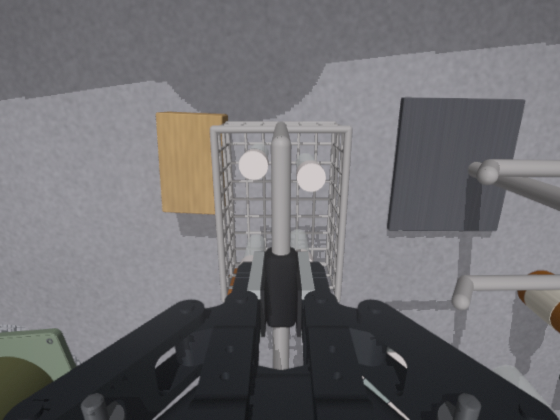

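The wrist view shows the prong tips at (488,172) and (462,295), with the basket upright. The prongs sit inside the uprights' span, with the rim at 0.174 m, below their undersides. I'll centre it by 4.5 mm and slide on.

Request:
move_arm --steps '[0, 0.0045, 0.005, 0, 0, 0, 0, 0, 0.0045, 0.015, 0, 0, 0, 0, 0, 0.0045, 0.03, 0, 0, 0, 0, 0, 0.0045, 0.045, 0, 0, 0, 0, 0, 0.0045, 0.06, 0, 0, 0, 0, 0, 0.0045, 0.075, 0, 0, 0, 0, 0, 0.0045, 0.09, 0, 0, 0, 0, 0, 0.0045, 0.1, 0, 0, 0, 0, 0, 0.0045, 0.105, 0, 0, 0, 0, 0, 0.0045, 0.105, 0, 0, 0, 0]'

```text
clock: 6.32
tool_pos: [0.554, 0.2815, 0.2356]
eef_rot: [0.0, 0.748, 0.664, 0.0]
wrist_force: [-0.6, -0.1, -2.1]
finger_gap: 0.0127
```

```bash
python3 -c "
from h import *
rel([.594,.2766,.234],-6.8)
print(sensors.state()['wrist_force'])
for n in ('side','wrist'): grab(n,f'pics/{n}3.png')"
```

```text
shift mm [-0.2 40.3  1.6] turn deg [0.01 0.01 0.04] clk 6.32
[-0.63030068 -0.10002503 -2.08383998]
```

View pics/wrist3.png

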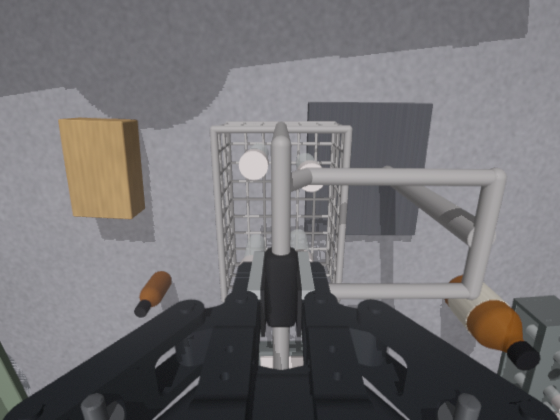

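View pics/side3.png

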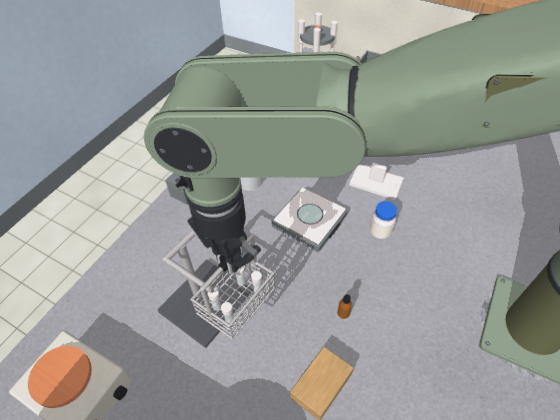

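The wrist view shows the crossbar now above both prong tips, around (290,180) and (330,290), with no contact. I'll go 40 mm further and lower it.

Request:
move_arm --steps '[0, 0, 0.01, 0, 0, 0, 0, 0, 0, 0.025, 0, 0, 0, 0, 0, 0, 0.037, 0, 0, 0, 0, 0, 0, 0.04, 0, 0, 0, 0, 0, 0, 0.04, 0.005, 0, 0, 0, 0, 0, 0.04, 0.015, 0, 0, 0, 0, 0, 0.04, 0.028, 0, 0, 0, 0, 0, 0.04, 0.038, 0, 0, 0, 0, 0, 0.04, 0.042, 0, 0, 0, 0, 0, 0.04, 0.042, 0, 0, 0]'

```text
clock: 7.25
tool_pos: [0.5907, 0.2772, 0.1914]
eef_rot: [-0.001, 0.747, 0.665, -0.002]
wrist_force: [-0.8, -0.7, -2.3]
finger_gap: 0.0128
```

```bash
python3 -c "
from h import *
rel([.594,.2766,.190],-6.8)
for n in ('side','wrist'): grab(n,f'pics/{n}4.png')"
```

```text
shift mm [-0.2  3.4  1.4] turn deg [-0.23  0.11  0.13] clk 7.25
```

View pics/wrist4.png

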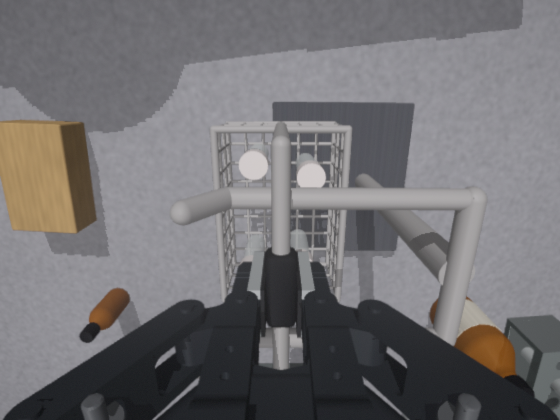

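The crossbar lies over both prongs between tip (185,210) and post (478,200), but it isn't bearing on them yet. I'll lower further in small steps.

Request:
move_arm --steps '[0, 0, 0.002, 0.001, 0, 0, 0, 0, 0, 0.002, 0.002, 0, 0, 0, 0, 0, 0.002, 0.003, 0, 0, 0, 0, 0, 0.002, 0.003, 0, 0, 0]'

```text
clock: 7.68
tool_pos: [0.5945, 0.2773, 0.1908]
eef_rot: [0.0, 0.747, 0.665, 0.0]
wrist_force: [0.0, 0.1, -3.3]
finger_gap: 0.0129
```

Request:
move_arm --steps '[0, 0, 0, 0.001, 0, 0, 0, 0, 0, 0, 0.002, 0, 0, 0, 0, 0, 0, 0.002, 0, 0, 0]'

```text
clock: 7.93
tool_pos: [0.5947, 0.2773, 0.1901]
eef_rot: [0.0, 0.747, 0.665, 0.0]
wrist_force: [-1.9, -1.4, 3.1]
finger_gap: 0.013
```

Force flipped from −3 to +3 N: seated on the prongs. Release.

Request:
move_arm --steps '[0.3, 0, 0, 0, 0, 0, 0, 0.6, 0, 0, 0, 0, 0, 0, 1, 0, 0, 0, 0, 0, 0, 1, 0, 0, 0, 0, 0, 0, 1, 0, 0, 0, 0, 0, 0, 1, 0, 0, 0, 0, 0, 0]'

```text
clock: 8.43
tool_pos: [0.5944, 0.2773, 0.1887]
eef_rot: [-0.0, 0.747, 0.665, -0.0]
wrist_force: [0.4, -1.0, 0.0]
finger_gap: 0.0833
```

Request:
move_arm --steps '[1, 0, 0, -0.01, 0, 0, 0, 1, 0, 0, -0.025, 0, 0, 0, 1, 0, 0, -0.045, 0, 0, 0, 1, 0, 0, -0.07, 0, 0, 0, 1, 0, 0, -0.09, 0, 0, 0, 1, 0, 0, -0.1, 0, 0, 0, 1, 0, 0, -0.1, 0, 0, 0]'

```text
clock: 9.02
tool_pos: [0.5962, 0.2779, 0.2934]
eef_rot: [0.002, 0.747, 0.665, 0.003]
wrist_force: [0.0, 0.2, 0.5]
finger_gap: 0.0854
```

```bash
python3 -c "
from h import *
rel([.641,-.2475,.20],-89.1)
for n in ('side','scene','wrist'): grab(n,f'pics/{n}5.png')"
```

```text
shift mm [-516.9  105.    92.5] turn deg [ 0.2  -0.43 82.42] clk 9.02
```

View pics/wrist5.png

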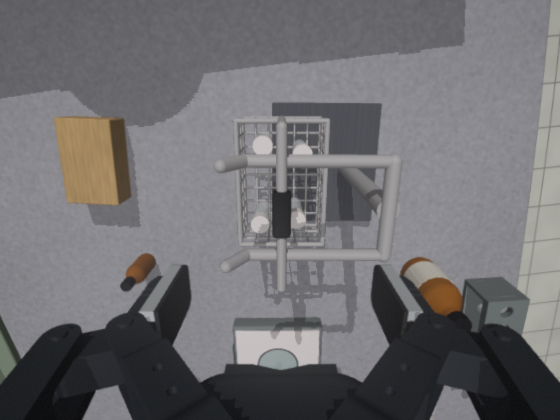

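View pics/scene5.png

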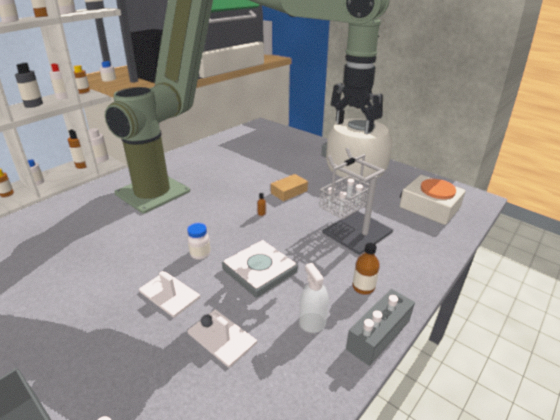

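The wrist view shows the crossbar resting on both prongs with its sleeve at (282,213), and the scene view shows the basket hanging free. The reader window is now visible. I'll measure both.

Run:
```python
from h import *
a=np.radians(-6.8); X=np.array([np.cos(a),np.sin(a)]);Y=np.array([-X[1],X[0]])
for n in ('side','scene','wrist'):
    d=load(f'pics/{n}5.npz'); P=cloud(d); I=d['img'].astype(int)
    dark=np.all((P>[.55,.22,.195])&(P<[.64,.33,.22]),-1)&(I.max(-1)<80)
    print(n,'sleeve',dark.sum(),P[dark].mean(0) if dark.sum() else '', P[dark][:,2].max() if dark.sum() else '')
    p=P[np.all((P>[.5,.15,.11])&(P<[.68,.40,.138]),-1)]; uv=np.c_[p[:,:2]@X,p[:,:2]@Y]
    print(' rim', (uv.min(0)+uv.max(0))/2, uv.max(0)-uv.min(0), p[:,2].max())
    m=np.all((P>[.42,-.16,.02])&(P<[.68,.06,.04]),-1)&(I.min(-1)>130); print(' reader',cv2.minAreaRect((P[m][:,:2]*1000).astype(np.float32)))
    hsv=cv2.cvtColor(d['img'],cv2.COLOR_RGB2HSV); g=np.all((P>[.48,-.11,.02])&(P<[.62,.03,.04]),-1)&(I[...,1]-I[...,0]>12)
    if g.sum()>20: print(' window',g.sum(),P[g].mean(0),cv2.minAreaRect((P[g][:,:2]*1000).astype(np.float32)))
print('seat uv .557 .345 world .594 .2766')
```

```text
side sleeve 169 [0.59211858 0.27906737 0.21291401] 0.21731020762203312
 rim [0.57606665 0.34697229] [0.1293232  0.13253144] 0.13789145406538672
 reader ((552.3563232421875, -39.69871520996094), (141.0217742919922, 135.55776977539062), 83.70127868652344)
 window 323 [ 0.5517415  -0.04036374  0.02895469] ((550.9281005859375, -41.02860641479492), (55.066009521484375, 56.46157455444336), 27.056201934814453)
scene sleeve 40 [0.59951426 0.27379449 0.21099927] 0.2160926664652404
 rim [0.57756451 0.34329344] [0.13340667 0.13405311] 0.13762303458168812
 reader ((554.8046875, -40.38860321044922), (140.5189208984375, 133.2981414794922), 82.06886291503906)
 window 183 [ 0.55191624 -0.03976301  0.0282088 ] ((551.8461303710938, -40.31822967529297), (51.707481384277344, 52.844242095947266), 18.2823486328125)
wrist sleeve 869 [0.59527193 0.27974346 0.21554053] 0.21755570073196637
 rim [0.57744689 0.34686682] [0.12980964 0.13218477] 0.13799301476532044
 reader ((555.251708984375, -10.643245697021484), (75.400390625, 131.71107482910156), 84.25875091552734)
seat uv .557 .345 world .594 .2766
```

Request:
move_arm --steps '[1, -0.52, 0.105, 0.03, 0, 0, 82, 1, -0.52, 0.105, 0.03, 0, 0, 82, 1, -0.52, 0.105, 0.03, 0, 0, 82, 1, -0.52, 0.105, 0.03, 0, 0, 82, 1, -0.52, 0.105, 0.03, 0, 0, 82, 1, -0.52, 0.105, 0.03, 0, 0, 82, 1, -0.52, 0.105, 0.03, 0, 0, 82, 1, -0.52, 0.105, 0.03, 0, 0, 82, 1, -0.52, 0.105, 0.03, 0, 0, 82, 1, -0.52, 0.105, 0.03, 0, 0, 82]'

```text
clock: 10.0
tool_pos: [0.6274, -0.1389, 0.2626]
eef_rot: [-0.001, 0.995, 0.099, -0.002]
wrist_force: [0.8, -0.3, 0.0]
finger_gap: 0.0854
```

```bash
python3 -c "
from h import *
rel([.641,-.2475,.20],-89.1)"
```

```text
shift mm [ -7.7 109.3  62.4] turn deg [-0.11  0.22 10.44] clk 10.0
```

Request:
move_arm --steps '[1, -0.004, 0.05, 0.02, 0, 0, 7, 1, -0.006, 0.085, 0.04, 0, 0, 10, 1, -0.006, 0.1, 0.055, 0, 0, 10.4, 1, -0.006, 0.1, 0.06, 0, 0, 10.4, 1, -0.006, 0.1, 0.06, 0, 0, 10.4, 1, -0.006, 0.1, 0.06, 0, 0, 10.4, 1, -0.006, 0.1, 0.06, 0, 0, 10.4]'

```text
clock: 10.58
tool_pos: [0.6434, -0.235, 0.2057]
eef_rot: [-0.0, 1.0, 0.012, 0.0]
wrist_force: [-0.2, 1.3, 0.3]
finger_gap: 0.0854
```

Run:
```python
from h import *
rel([.641,-.2475,.20],-89.1)
grab('wrist','pics/w6.png'); d=load('pics/w6.npz'); P=cloud(d)
for lo,hi in ((.006,.0125),(.055,.07)):
    m=np.all((P>[.55,-.32,lo])&(P<[.72,-.19,hi]),-1); print(cv2.minAreaRect((P[m][:,:2]*1000).astype(np.float32)),P[m][:,2].max(),m.sum())
```

```text
shift mm [-2.7 12.4  5.7] turn deg [-0.02 -0.02  0.49] clk 10.58
((639.6000366210938, -247.18673706054688), (130.74932861328125, 80.25507354736328), 0.45125389099121094) 0.012489224167742619 7259
((641.9957885742188, -247.06491088867188), (39.62778854370117, 12.041849136352539), 0.2308894246816635) 0.0668407059828065 540
```

View pics/w6.png

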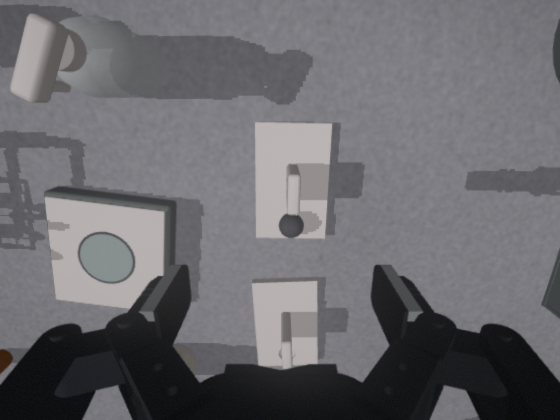

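The wrist view shows the ball tray with its grip at (293,195) and ball at (291,225), centred between the jaws, with the spare tray below it. I'll descend.

```bash
python3 -c "
from h import *
rel([.6415,-.2472,.022],-89.5)"
```

```text
shift mm [ -2.8  12.  184.5] turn deg [ 0.03 -0.09  0.91] clk 10.63
```

Request:
move_arm --steps '[1, -0.003, 0.01, 0.02, 0, 0, 0.9, 1, -0.003, 0.012, 0.05, 0, 0, 0.9, 1, -0.003, 0.012, 0.08, 0, 0, 0.9, 1, -0.003, 0.012, 0.11, 0, 0, 0.9, 1, -0.003, 0.012, 0.12, 0, 0, 0.9, 1, -0.003, 0.012, 0.12, 0, 0, 0.9, 1, -0.003, 0.012, 0.12, 0, 0, 0.9]'

```text
clock: 11.22
tool_pos: [0.6412, -0.2479, 0.0865]
eef_rot: [0.0, 1.0, 0.004, 0.001]
wrist_force: [0.6, -0.0, 0.6]
finger_gap: 0.0853
```

```bash
python3 -c "
from h import *
rel([.6415,-.2472,.022],-89.5)"
```

```text
shift mm [ 0.2 -0.7 64.5] turn deg [ 0.03 -0.06 -0.03] clk 11.22
```

Request:
move_arm --steps '[1, 0, -0.0005, 0.015, 0, 0, 0, 1, 0, -0.0005, 0.035, 0, 0, 0, 1, 0, -0.0005, 0.052, 0, 0, 0, 1, 0, -0.0005, 0.061, 0, 0, 0, 1, 0, -0.0005, 0.064, 0, 0, 0, 1, 0, -0.0005, 0.064, 0, 0, 0, 1, 0, -0.0005, 0.064, 0, 0, 0]'

```text
clock: 11.8
tool_pos: [0.6414, -0.2485, 0.0227]
eef_rot: [0.001, 1.0, 0.003, 0.001]
wrist_force: [0.5, -0.7, 0.4]
finger_gap: 0.0853
```

```bash
python3 -c "
from h import *
rel([.6415,-.2472,.022],-89.5)"
```

```text
shift mm [ 0.1 -1.3  0.6] turn deg [ 0.07 -0.12 -0.1 ] clk 11.8
```

Request:
move_arm --steps '[0.7, 0, -0.001, 0, 0, 0, 0, 0.5, 0, -0.001, 0, 0, 0, 0, 0.4, 0, -0.001, 0, 0, 0, 0, 0.3, 0, -0.001, 0, 0, 0, 0, 0.25, 0, -0.001, 0, 0, 0, 0, 0.2, 0, -0.001, 0, 0, 0, 0, 0.15, 0, -0.001, 0, 0, 0, 0, 0.1, 0, -0.001, 0, 0, 0, 0, 0, 0, -0.001, 0, 0, 0, 0, 0, 0, -0.001, 0, 0, 0, 0]' --newtons 25

```text
clock: 12.63
tool_pos: [0.6404, -0.2471, 0.0214]
eef_rot: [0.0, 1.0, 0.003, 0.0]
wrist_force: [1.0, -0.2, 0.8]
finger_gap: 0.0119
```

Request:
move_arm --steps '[0, 0, 0, 0, 0, 0, 0, 0, 0, 0, 0, 0, 0, 0, 0, 0, 0, 0, 0, 0, 0]' --newtons 60

```text
clock: 12.88
tool_pos: [0.6405, -0.2471, 0.0214]
eef_rot: [0.0, 1.0, 0.003, 0.0]
wrist_force: [0.4, -0.2, 1.2]
finger_gap: 0.0111
```

```bash
python3 -c "
from h import *
rel([.6415,-.2472,.022],-89.5)
for n in ('side','wrist'): grab(n,f'pics/{n}7.png')"
```

```text
shift mm [ 1.   0.1 -0.6] turn deg [ 0.01 -0.02 -0.11] clk 12.88
```

View pics/wrist7.png

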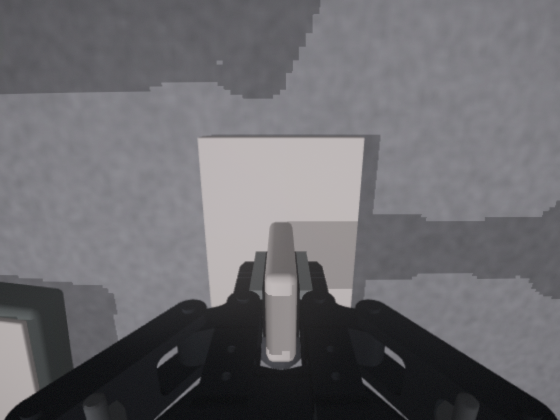

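The wrist view shows the grip plate (280,290) held squarely between the pads. I'll lift gently.

Request:
move_arm --steps '[0, 0, 0, -0.002, 0, 0, 0, 0, 0, 0, -0.006, 0, 0, 0, 0, 0, 0, -0.012, 0, 0, 0, 0, 0, 0, -0.019, 0, 0, 0, 0, 0, 0, -0.027, 0, 0, 0, 0, 0, 0, -0.035, 0, 0, 0, 0, 0, 0, -0.043, 0, 0, 0, 0, 0, 0, -0.05, 0, 0, 0, 0, 0, 0, -0.055, 0, 0, 0, 0, 0, 0, -0.057, 0, 0, 0]'

```text
clock: 13.82
tool_pos: [0.6411, -0.2474, 0.08]
eef_rot: [0.001, 1.0, 0.003, 0.001]
wrist_force: [-0.2, 0.2, -2.7]
finger_gap: 0.0112
```

```bash
cat > tray.py <<'E'
from h import *
import sys
t=sys.argv[1]
def go():
    s=sensors.state(); tp=s['tool_pos']; print('tcp',tp,'w',s['wrist_force'])
    for n in ('side','scene'):
        grab(n,f'pics/{n}{t}.png'); d=load(f'pics/{n}{t}.npz'); P=cloud(d); I=d['img'].astype(int)
        zb=tp[2]-.0213
        m=np.all((P>[tp[0]-.09,tp[1]-.09,zb-.01])&(P<[tp[0]+.09,tp[1]+.09,zb+.02]),-1)&(I.min(-1)>110)
        p=P[m]; A=np.c_[p[:,:2]-p[:,:2].mean(0),np.ones(len(p))]
        z=p[:,2]; k=np.ones(len(p),bool)
        for _ in range(8):
            c=np.linalg.lstsq(A[k],z[k],rcond=None)[0]; r=z-A@c; k=(r>-.003)&(r<.003)
        print(n,len(p),k.sum(),'slope deg',np.round(np.degrees(c[:2]),2),'z top-10mm',round(p[k][:,2].mean()-.01,4),cv2.minAreaRect((p[k][:,:2]*1000).astype(np.float32)))
        b=np.all((P>[tp[0]-.09,tp[1]-.09,zb+.012])&(P<[tp[0]+.09,tp[1]+.09,zb+.042]),-1)&(I.max(-1)<70)
        b&=np.linalg.norm(P[...,:2]-tp[:2],axis=-1)>.03
        if b.sum(): print('  ball',b.sum(),P[b].mean(0)-tp,P[b].max(0)-tp)
go()
E
python3 tray.py 8
```

```text
tcp [ 0.6411419  -0.24741145  0.08002616] w [-0.19269988  0.17724455 -2.66304268]
side 833 661 slope deg [ 0.25 -0.01] z top-10mm 0.0571 ((639.1052856445312, -246.4022216796875), (132.6085968017578, 84.41423034667969), 1.4254416227340698)
scene 1617 1416 slope deg [-0.06 -0.35] z top-10mm 0.0571 ((640.704345703125, -247.59414672851562), (131.906494140625, 82.30693817138672), 0.13237041234970093)
```

View pics/side8.png

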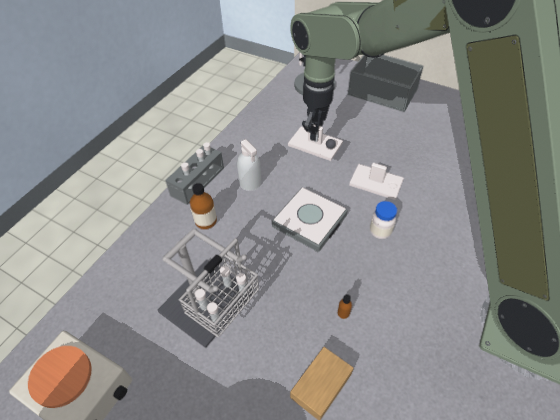

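View pics/scene8.png

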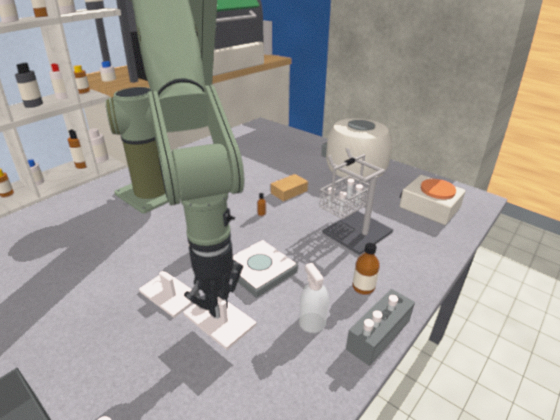

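The side view shows the tray lifted level (slope under 0.4°) with the ball in its pocket at (331,144). Next I'll raise it a little and carry it over the reader.

```bash
python3 -c "
from h import *
rel([.5535,-.040,.1025],-89.5)"
```

```text
shift mm [ -85.8 -207.8  -23.6] turn deg [ 0.04 -0.06 -0.11] clk 13.92
```

Request:
move_arm --steps '[0, -0.0008, -0.002, -0.003, 0, 0, 0, 0, -0.0024, -0.006, -0.008, 0, 0, 0, 0, -0.005, -0.012, -0.013, 0, 0, 0, 0, -0.008, -0.02, -0.018, 0, 0, 0, 0, -0.012, -0.029, -0.022, 0, 0, 0, 0, -0.016, -0.039, -0.024, 0, 0, 0, 0, -0.02, -0.049, -0.024, 0, 0, 0, 0, -0.024, -0.059, -0.024, 0, 0, 0, 0, -0.028, -0.068, -0.024, 0, 0, 0, 0, -0.031, -0.075, -0.024, 0, 0, 0]'

```text
clock: 14.75
tool_pos: [0.6079, -0.1705, 0.1019]
eef_rot: [-0.0, 1.0, 0.004, -0.001]
wrist_force: [0.8, 0.4, -3.1]
finger_gap: 0.0115
```

```bash
python3 -c "
from h import *
rel([.5535,-.040,.1025],-89.5)"
```

```text
shift mm [ -53.4 -130.9   -0.4] turn deg [-0.04  0.06 -0.06] clk 14.75
```

Request:
move_arm --steps '[0, -0.003, -0.007, 0, 0, 0, 0, 0, -0.007, -0.016, 0, 0, 0, 0, 0, -0.011, -0.026, 0, 0, 0, 0, 0, -0.015, -0.037, 0, 0, 0, 0, 0, -0.02, -0.049, 0, 0, 0, 0, 0, -0.025, -0.061, 0, 0, 0, 0, 0, -0.03, -0.073, 0, 0, 0, 0, 0, -0.034, -0.083, 0, 0, 0, 0, 0, -0.038, -0.092, 0, 0, 0, 0, 0, -0.041, -0.1, 0, 0, 0, 0]'

```text
clock: 15.58
tool_pos: [0.5666, -0.0714, 0.1023]
eef_rot: [0.0, 1.0, 0.004, -0.0]
wrist_force: [-0.0, -0.1, -2.0]
finger_gap: 0.0112
```

```bash
python3 -c "
from h import *
rel([.5535,-.040,.1025],-89.5)"
```

```text
shift mm [-12.9 -31.5  -0.2] turn deg [ 0.    0.01 -0.08] clk 15.58
```

Request:
move_arm --steps '[0, -0.003, -0.007, 0, 0, 0, 0, 0, -0.006, -0.014, 0, 0, 0, 0, 0, -0.009, -0.02, 0, 0, 0, 0, 0, -0.011, -0.025, 0, 0, 0, 0, 0, -0.012, -0.028, 0, 0, 0, 0, 0, -0.013, -0.03, 0, 0, 0, 0, 0, -0.013, -0.03, 0, 0, 0, 0, 0, -0.013, -0.03, 0, 0, 0, 0, 0, -0.013, -0.03, 0, 0, 0, 0]'

```text
clock: 16.33
tool_pos: [0.5542, -0.043, 0.1024]
eef_rot: [0.0, 1.0, 0.003, 0.0]
wrist_force: [-0.4, 0.6, -2.8]
finger_gap: 0.0111
```

```bash
python3 tray.py 9
python3 - <<'E'
from h import *
rel([.5535,-.040,.1025],-89.5)
s=sensors.state(); print(s['joint_velocities'])
for n in ('side','scene'):
    d=load(f'pics/{n}9.npz');P=cloud(d);d0=load(f'pics/{n}0.npz');P0=cloud(d0)
    I=d['img'].astype(int)
    k=np.all((P>[.55,.22,.195])&(P<[.64,.33,.22]),-1)&(I.max(-1)<80); print(n,'sleeve',k.sum(),P[k].mean(0) if k.sum() else '')
    for nm,(x,y) in dict(amber=(.785,.083),spray=(.755,-.085),jar=(.383,-.097),dropper=(.376,.152),carton=(.345,.31),spare=(.45,-.247)).items():
        f=lambda P:np.median(P[np.all((P>[x-.06,y-.06,.03])&(P<[x+.06,y+.06,.2]),-1)],0)
        print(nm,np.round(f(P)-f(P0),4),end=' ')
    print()
E
```

```text
tcp [ 0.5541916  -0.04296619  0.10238931] w [-0.44208529  0.60294789 -2.79697523]
side 1159 976 slope deg [ 0.23 -0.03] z top-10mm 0.0794 ((551.8687744140625, -42.38579559326172), (130.89291381835938, 82.88095092773438), 0.3883676528930664)
scene 1042 855 slope deg [ 0.22 -0.13] z top-10mm 0.0786 ((554.0994873046875, -43.21207046508789), (133.27386474609375, 82.94151306152344), 0.7428999543190002)
shift mm [-0.6 -3.  -0.2] turn deg [ 0.01 -0.01 -0.13] clk 16.43
[ 0.00172624 -0.00132691  0.00154393  0.00167043 -0.00030263  0.00021864]
side sleeve 168 [0.5920263  0.27925425 0.21309386]
amber [-0.0001 -0.0003  0.0003] spray [-0.0001 -0.0003  0.0006] jar [-0.0002  0.      0.0004] dropper [-0.0001  0.     -0.0003] carton [-0.     -0.0001  0.    ] spare [-0.0003 -0.0001 -0.0001] 
scene sleeve 39 [0.59946911 0.274062   0.21073448]
amber [ 0.0003  0.0001 -0.0002] spray [-0.0001  0.0001  0.0003] jar [0.0002 0.     0.0003] dropper [nan nan nan] carton [-0.0007  0.0027 -0.0002] spare [0.0006 0.0002 0.0003]
  return _methods._mean(a, axis=axis, dtype=dtype,
  ret = um.true_divide(
```

View pics/side9.png

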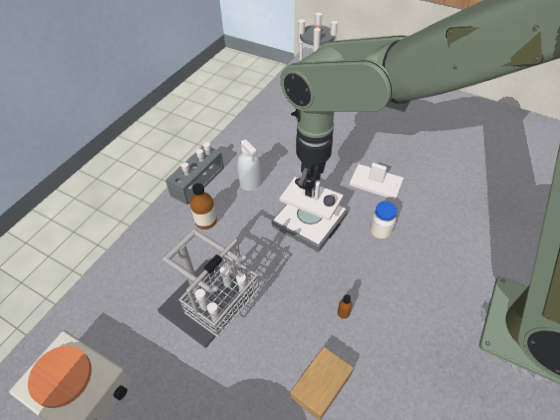

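View pics/scene9.png

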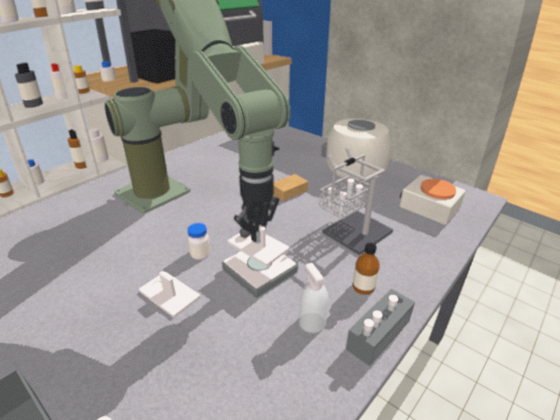

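The side view shows the tray level above the reader at (310,200), with the ball in its pocket at (330,201). It is centred within about 4 mm, roughly 49 mm above the window, and still. The bystanders visible to the cameras haven't moved and the basket hangs free, so I'm handing in.

```bash
python3 -c "
from h import *
print(arm.sign_off()); s=sensors.state(); print(s['clock'],s['tool_pos'],s['finger_gap'])"
```

```text
the job is handed in; nothing more can be done
None
the job is handed in; nothing more can be done
```

The basket is hanging on the hook stand's two prongs, let go, and I handed in the job while holding the ball tray level above the reader. The run took about 16.4 s of the 62 s allowed. No verdict is reported, so the results below are from my own checks just before hand-in.

- **Basket:** its crossbar rests on both prongs, with the middle within about 5 mm of my estimate of the seat in each view. It stayed there through the rest of the run.
- **Tray:** it is held about 49 mm above the window, centred within about 4 mm, tilted less than 0.4°, with near-zero joint speeds. I gripped it at 60 N.
- **Ball:** it sits in its pocket in the last side picture. That is by eye only; my numeric ball check found no pixels.
- **Other objects:** the amber bottle, spray bottle, jar, carton and spare tray moved less than 3 mm. The dropper was hidden in the last scene picture, but the side camera showed it had not moved.

The two fixed cameras disagreed with each other by 5 to 10 mm on some positions, so I averaged them and checked with the wrist camera. No check failed.

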